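# Lock the open cover screw with the T-key

## Task

Of the two white detector modules on the bench, one still has its captive cover screw open: the brass bar on its round head points away from the two red marks beside it, while the other module is already locked. Take the orange-winged T-key from its sloping rest, stand it upright over the bar of the open screw and let go of it; then take the key again with the gripper pointing straight down and with it turn the screw about a quarter turn clockwise to its stop, so that the bar lines up with the red marks. Lift the key off, stand it upright on the worktop clear of the modules and its rest, and leave the locked screw, the dish, the blue cap and the amber bottle as they are.

Things in the scene. Friction and masses are not known exactly. Their poses are not given: they have to be found in the camera images.
- key: T-key, 100 mm, 0.15 kg. Origin: centre of foot's underside; z up the shaft, x along the wing. Steel foot 48 (x) x 24 (y) x 17 mm, pocket 35 (x) x 10 (y) mm, 10 deep, in its underside fits over a screw's bar either way round. Shaft 14 (x) x 12 (y) mm, z = 17 to 74. Orange wing 52 (x) x 12 (y) mm, z = 74 to 100. In the rest its +-y sides are upright; shaft free to grip at z = 30 to 74
- key_wing (a point): middle of the key's wing, 87 mm up the key's z from its origin; axes as the key's
- key_rest: fixed grey key rest, base 140 (x) x 75 (y) x 8 mm. Origin: centre of the base's underside. The key's foot lies in a tray at its -x end, the wing's edge in a fork at its +x end; the key's origin is at (-45, 0, 36) mm in the rest's frame, its z points to the rest's +x and 30 degrees up, its top 99 mm high. The key comes out upward
- module_a: the module whose screw is open: fixed white box 110 x 110 mm, grey cover 44 mm high, black bezel 68 mm across and 46.5 mm high round the screw head in the middle. Origin: centre of the underside. Brass ports at +x, blue strip at -x; red marks beside the bezel at +y and -y
- screw_a (a joint): angle of the open screw in rad, growing clockwise as seen from above: 0 the bar lies along the module's x axis (open), 1.57 along its y axis, in line with the red marks (locked); stop at 1.60. It turns stiffly (0.06 N m) and stays where it is left
- head_a (a point): centre of the upper face of screw_a's round steel head (56 mm across, 49.5 mm above the worktop); turns with the screw; x along the brass bar, which is 30 mm long, 6 mm wide and stands 8 mm above this face. The key's underside rests on this face when fully on
- module_b: the other module, same as module_a, its screw already locked
- screw_b (a joint): angle of the locked screw, as screw_a
- head_b (a point): as head_a, of screw_b
- dish: loose petri dish 64 mm across, 15 mm high, origin under its centre; a bystander
- blue_cap: loose blue screw cap 48 mm across, 22 mm high, origin under its centre; a bystander
- amber_bottle: loose amber dropper bottle 34 mm across, 102 mm high, origin under its centre; a bystander
Mind the look-alikes: they are no part of the job. There is more than one size of the key; the job needs the larger.

How it is judged (in metres and radians):
On the way, in this order (a step that is already met when the one before it is completed fails the run):
1. the key stands upright, fully down over the open screw's bar, and the fingers have let it go (horizontal distance between key and head_a below 0.006 m and z of key in the frame of head_a between -0.003 and 0.003 m and angle between key's own z axis and vertical below 0.12 rad and contact force between the fingers and key below 0.1 N), for 0.2 s.
2. the open screw has been turned to its locked place by the key, with the key on it and the gripper pointing down within about 25 degrees and holding the key (value of joint screw_a above 1.4 rad and horizontal distance between key and head_a below 0.008 m and z of key in the frame of head_a below 0.006 m and angle between the grasp point's own z axis and vertical above 2.7 rad and contact force between the fingers and key above 0.5 N), for 0.1 s.
At the end, for the whole second after the job is handed in: Both screws are locked (within about 10 degrees of the red marks); the key stands upright (within 7 degrees) at rest on the worktop, its centre at least 85 mm from the centres of both modules and 80 mm from that of the rest (value of joint each of screw_a, screw_b above 1.4 rad and angle between key's own z axis and vertical below 0.12 rad and height (world z) of key between -0.005 and 0.005 m and horizontal distance between key and module_a above 0.085 m and horizontal distance between key and module_b above 0.085 m and horizontal distance between key and key_rest above 0.08 m and linear speed of key below 0.02 m/s); the robot touches nothing.
It fails at once if the locked screw is turned open (value of joint screw_b below 1.35 rad).
It fails at once if the dish, the blue cap or the amber bottle is shifted by more than 30 mm or the bottle is knocked over (distance of any of dish, blue_cap, amber_bottle from where it was at the start of the episode above 0.03 m or angle between amber_bottle's own z axis and vertical above 0.5 rad).
It also fails if it takes over 61 s, if anything falls off the work surface, if the arm or the gripper's body presses on something with over 40 N, if the wrist force passes 120 N, or if a joint passes its speed limit or range.

## Robot

A 6-joint arm with a two-finger parallel gripper is mounted at the origin on a cart in front of the work surface, level with it; the furniture and walls round the work are solid. World frame = base frame: x ahead of the robot, y to its left, z up, the work surface at z = 0. Lengths are in mm, angles in degrees, forces in N, time in s.
With the tool pointing down it reaches from about 350 to 975 mm from the base axis. Payload 7.1 kg.
Tool frame: the origin (TCP) lies midway between the tips of the shut fingers; the grasp point (between the pads) lies 19 mm behind it; z points along the fingers, y is the direction in which the jaws open and shut (so a half turn about z gives the same grasp; the last joint's range is limited). The gripper opens to 88 mm and grips with 3 to 60 N. Pads are 20 mm wide; open, the fingers measure 115 mm over their backs; the gripper's body (75 mm by 178 mm) begins 61 mm behind the grasp point.
Start: joints at [75.172, 24.242, 93.386, -0, 62.372, -1.089], TCP at [148.411, 607.107, 196.975] pointing down, gripper open.
Joint ranges: [-172.04, 172.04], [-51.8, 120.97], [4.93, 147.93], [-75.15, 255.16], [6.16, 154.13], [-145.62, 145.62]. Speed limits (degrees/s): [136.94, 136.94, 172.46, 180, 180, 180].

## Interface

Orientations are given as [roll, pitch, yaw] about the fixed x, y, z axes, in that order (R = Rz(yaw) Ry(pitch) Rx(roll)).
In Python, from station import bot gives the robot as it stands. The module is installed in compiled form; this text tells all that it offers.
- The arm moves only by the shell command python3 -m jog 'ROWS' [FORCE]. ROWS is JSON, a list of rows, each a list of 3 entries, a list of its own where there are three numbers: the finger opening in mm, from 0 to 87.8, then the shift along the tool's x, y, z scaled (see below), then the turn, a rotation vector about the tool's x, y, z scaled (see below). In form: [[claw, [x, y, z], [wx, wy, wz]], ...]. A call has exactly 5 rows; each row is the pose to reach, as a shift and turn from the pose commanded when the call began, along the tool's axes at that moment; what a row does not reach only later rows make up. The controller multiplies each number of a shift by 75 cm and each number of a turn by 45 degrees. A row lasts 1/8 s, in which the tool goes at most 62.5 mm and 10.7 degrees, less where a joint would pass 70% of its speed; a pose out of reach is approached as far as the arm can. A call with a number of a shift or a turn outside -1 to 1 is refused whole. A call with a gripper value outside its range is refused whole. The fingers move at their own pace and stop on an object; FORCE is the grip in N (left out, the last holds). Time passes only in rows, so rows that repeat a pose let the fingers close, or fill a call up. It gives the time, the measured TCP pose, the force and the opening at its end, in the units of the state.
- bot.state(): the state, without advancing time (a new reading comes with each control period).
- bot.camera(name): name is "scene" or "top" or "wrist"; returns a dict with "image" (384x512x3 uint8, red, green, blue), "range_z" (384x512 float32, mm along the optical axis (not along the pixel's ray), 0 where there is no reading), "intrinsics" (3x3 intrinsics, pixels), "world_from_camera" (4x4, takes a point from camera to world coordinates). Camera axes: x right, y down, z forward; pixel columns grow to the right and rows downward; lengths in mm; the calibration is good to about 2 mm. The wrist camera is an equidistant fisheye: a pixel r from the principal point sees the ray r / f radians off the axis. A picture is of the moment at which its call begins.
- bot.sign_off(): hands the job in, once; it reports no verdict.
The state is a dict: "clock": time; "joint_positions": joint angles; "qd": joint speeds; "joint_torque": joint torques, N m; "eef_pos": TCP position; "tool_rot": TCP orientation; "ft_force": force on the tool from outside, world axes, zero at the start; "torque": the same for the moment, N m; "gripper_width": opening from 0.0 (shut) to 1.0 (fully open).
Only numpy, scipy, OpenCV 4.12 (cv2) and the standard library are available. Lean on these libraries where they do the work, as an engineer would, in place of code of your own. Each camera call takes 0.05 s, during which the arm holds its last target.

## Working session

There is one attempt and no reset: what is moved stays moved. The work goes in short steps, Python scripts to look and compute and a shell command to move; the robot and the scene stay as the last step left them, time stands still between calls to the robot, and variables do not carry over. Pictures are saved under pics/ and viewed, and the job is handed in when it is done.

```bash
mkdir -p pics; ls
cat > h.py <<'E'
import numpy as np, cv2
from station import bot
from scipy.spatial.transform import Rotation as R
def save(n,fn):
    c=bot.camera(n); cv2.imwrite('pics/'+fn+'.png',c['image'][:,:,::-1]); np.savez('pics/'+fn+'.npz',**c); return c
def ld(fn): return np.load('pics/'+fn+'.npz')
def pt(c,u,v,z=None,wz=None,r=0):
    K=c['intrinsics'];T=c['world_from_camera']
    d=np.array([(u-K[0,2])/K[0,0],(v-K[1,2])/K[1,1],1])
    if wz is not None:
        dw=T[:3,:3]@d; s=(wz-T[2,3])/dw[2]; return T[:3,3]+s*dw
    if z is None:
        z=c['range_z'][int(round(v)),int(round(u))]
    return T[:3,:3]@(d*z)+T[:3,3]
def crop(fn,x0,y0,x1,y1,s):
    im=cv2.imread('pics/'+fn+'.png')[y0:y1,x0:x1]
    cv2.imwrite('pics/%s_c%d_%d.png'%(fn,x0,y0),cv2.resize(im,None,fx=s,fy=s,interpolation=cv2.INTER_CUBIC))
E
python3 - <<'E'
from h import *
s=bot.state(); print(s)
for n in['scene','top','wrist']:
    c=save(n,n+'0'); print(c['intrinsics'].tolist(),c['world_from_camera'].round(3).tolist())
E
```

```text
pics
{'clock': 0.0, 'joint_positions': array([ 7.51710555e+01,  2.42838690e+01,  9.34308278e+01, -1.56273712e-03,
        6.23713766e+01, -1.08796268e+00]), 'qd': array([-0.02664946,  0.02151073, -0.03201569,  0.08643223,  0.05189542,
       -0.02658754]), 'joint_torque': array([ 5.44267334e-05, -5.44606125e+01, -2.73678499e+01,  6.43623504e-02,
        2.24876142e-02, -1.30694075e-04]), 'eef_pos': array([148.28440566, 606.5528136 , 196.2119934 ]), 'tool_rot': array([-1.79913916e+02, -2.51106678e-04,  1.66259744e+02]), 'ft_force': array([-0.38328498, -0.6182897 ,  0.09907578]), 'torque': array([ 0.02671752,  0.05518991, -0.00110847]), 'gripper_width': 0.999716606685283}
[[389.74441639805576, 0.0, 249.65070906746615], [0.0, 389.74441639805576, 193.33991942675732], [0.0, 0.0, 1.0]] [[0.871, -0.319, 0.373, 232.47], [-0.49, -0.586, 0.645, -343.726], [0.013, -0.745, -0.667, 658.242], [0.0, 0.0, 0.0, 1.0]]
[[406.5494586037054, 0.0, 253.21423206993455], [0.0, 406.5494586037054, 191.38747983706367], [0.0, 0.0, 1.0]] [[-0.0, -0.987, 0.163, 369.777], [-1.0, 0.002, 0.008, 191.968], [-0.009, -0.163, -0.987, 1033.213], [0.0, 0.0, 0.0, 1.0]]
[[297.3186396354542, 0.0, 250.90451586454537], [0.0, 297.3186396354542, 188.87194766381975], [0.0, 0.0, 1.0]] [[0.238, 0.939, 0.247, 80.821], [0.971, -0.229, -0.061, 623.628], [-0.001, 0.255, -0.967, 384.311], [0.0, 0.0, 0.0, 1.0]]
```

View pics/scene0.png

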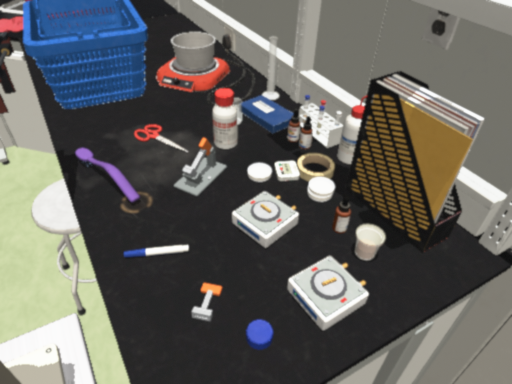

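View pics/top0.png

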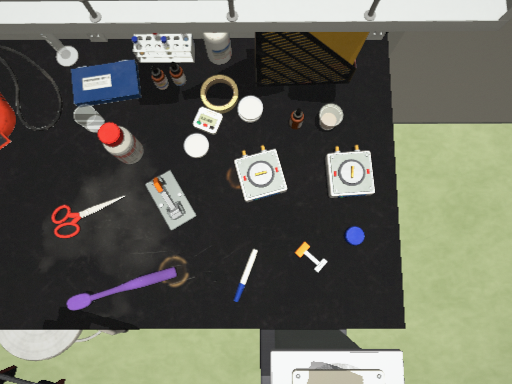

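View pics/wrist0.png

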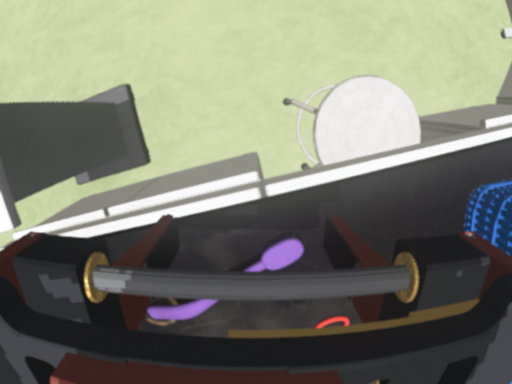

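Run:
```python
from h import *
crop('top0',225,135,385,210,5); crop('top0',135,160,205,240,7); crop('scene0',165,125,235,200,8);crop('scene0',225,180,375,330,4)
```

```text
(no output)
```

View pics/top0_c225_135.png

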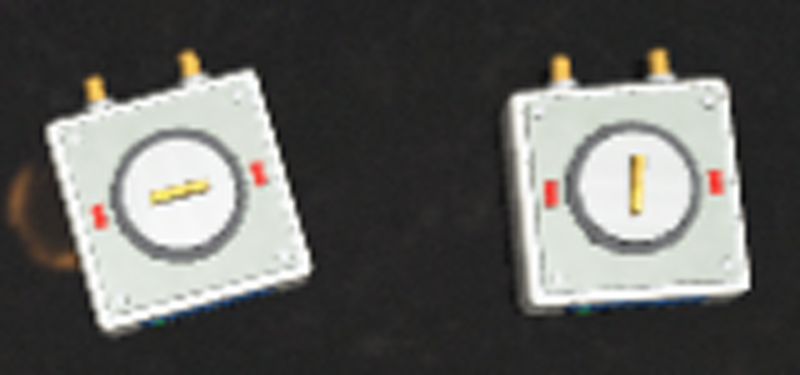

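View pics/top0_c135_160.png

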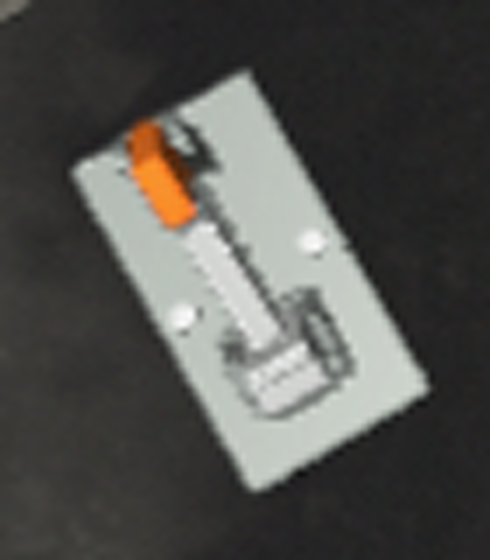

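View pics/scene0_c165_125.png

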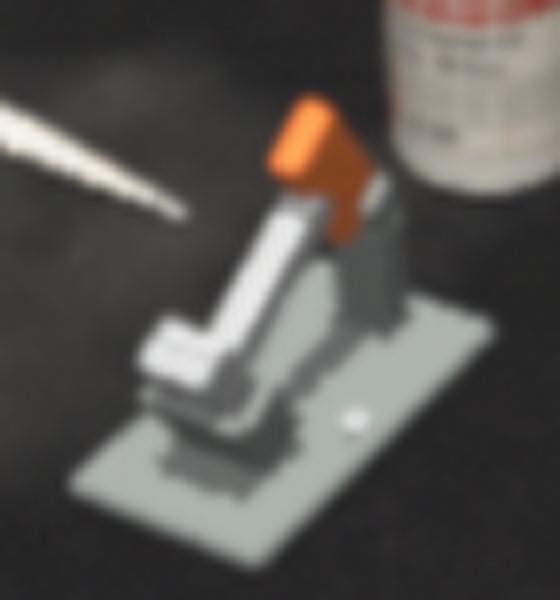

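View pics/scene0_c225_180.png

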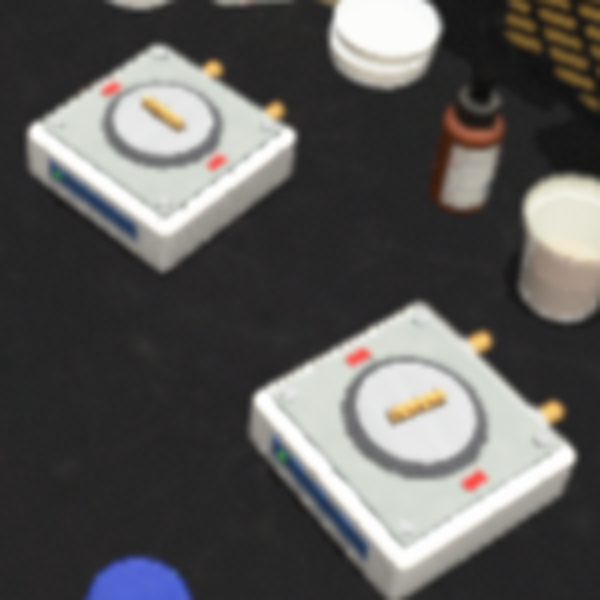

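Run:
```python
from h import *
c=ld('top0')
def P(n,u,v,**k): p=pt(c,u,v,**k); print(n,p.round(1)); return p
# head A in crop coords /5 + (225,135)
q=lambda x,y:(225+x/5-.4,135+y/5-.4)
cA=P('bezelA',*q(633,188),wz=46.5); cB=P('bezelB',*q(178,195),wz=46.5)
a=P('bar top',*q(639,158),wz=57.5);b=P('bar bot',*q(636,211),wz=57.5);print(np.degrees(np.arctan2(*(a-b)[[1,0]])), (a+b)/2)
a=P('redL',*q(551,194),wz=44);b=P('redR',*q(715,182),wz=44);print(np.degrees(np.arctan2(*(a-b)[[1,0]]))-90,(a+b)/2)
r=lambda x,y:(135+x/7-.4,160+y/7-.4)
cs=[P('restc',*r(*p),wz=8) for p in[(75,172),(247,70),(430,388),(255,492)]]
print(np.mean(cs,0), [np.degrees(np.arctan2(*(cs[i]-cs[j])[[1,0]])) for i,j in((0,3),(1,2))])
for n,x,y in[('wing far',145,125),('wing mid',150,165),('wingnear',180,215),('shaft',225,270),('shaft',255,325),('foot',280,380)]: P(n,*r(x,y))
for n,u,v in[('dish?',196,145),('dish2',250,108),('cap',355,236),('bottle',297,118),('redbottle',110,135),('redb',128,155),('beaker',331,117),('book',350,80),('pen',245,275),('edge',300,322)]: P(n,u,v)
```

```text
bezelA [580.2 -42.1  46.5]
bezelB [577.1 183.   46.5]
bar top [592.8 -43.   57.5]
bar bot [566.3 -40.5  57.5]
-5.440905121024815 [579.58084284 -41.77830391  57.5       ]
redL [577.7  -2.   44. ]
redR [583.6 -83.4  44. ]
4.140660942148713 [580.68646721 -42.71684583  44.        ]
restc [558.1 477.9   8. ]
restc [596.3 415.9   8. ]
restc [478.4 345.6   8. ]
restc [440.9 407.9   8. ]
[518.4208317  411.82812351   8.        ] [np.float64(30.828307631850624), np.float64(30.792451574345407)]
wing far [577.4 455.   -0.7]
wing mid [542.9 426.2 103.9]
wingnear [527.1 417.2  97.2]
shaft [513.  408.3  66.9]
shaft [495.5 400.   54.6]
foot [475.5 389.2  62. ]
dish? [660.1 348.9  13.9]
dish2 [754.5 208.7  28.8]
cap [424.7 -52.4  15.9]
bottle [711.6  92.   72. ]
redbottle [641.  518.1 163.5]
redb [617.5 503.8  77.1]
beaker [717.1   6.5  63.2]
book [834.2 -55.   20.5]
pen [329.6 220.9  13.7]
edge [216.3  86.5  -0.6]
```

```bash
cat >> h.py <<'E'
def tool(yawx, tilt):
    """tool x heads at yaw yawx when vertical; tilt>0 swings tool z towards +x heading (deg)."""
    cx=np.array([np.cos(np.radians(yawx)),np.sin(np.radians(yawx)),0]);t=np.radians(tilt)
    z=np.sin(t)*cx+np.cos(t)*np.array([0,0,-1]); x=np.cos(t)*cx+np.sin(t)*np.array([0,0,1]); y=np.cross(z,x)
    return R.from_matrix(np.c_[x,y,z])
def cur():
    s=bot.state(); return s,np.array(s['eef_pos']),R.from_euler('xyz',s['tool_rot'],degrees=True)
def need(p,Rt):
    s,p0,R0=cur()
    sh=R0.inv().apply(np.array(p)-p0)/750; rv=np.degrees((R0.inv()*Rt).as_rotvec())/45
    print('shift',sh.round(4).tolist(),'turn',rv.round(4).tolist(),'dist',np.linalg.norm(sh*750).round(1),'ang',np.linalg.norm(rv*45).round(1))
def show():
    s,p,r=cur(); m=r.as_matrix()
    print('t',s['clock'],'tcp',p.round(1),'x',m[:,0].round(3),'z',m[:,2].round(3),'F',s['ft_force'].round(1),'T',s['torque'].round(2),'w',round(s['gripper_width']*88,1),'q',s['joint_positions'].round(0))
E
python3 - <<'E'
from h import *
show(); need([540.1,424.8,150],tool(210.8,15)); need([540.1,424.8,150],tool(-149.2,15))
E
```

```text
t 0.15 tcp [148.3 606.7 196.4] x [-0.971  0.237  0.   ] z [-0.    -0.001 -1.   ] F [0.1 0.3 1. ] T [ 0.01  0.02 -0.01] w 88.1 q [75. 24. 93.  0. 62. -1.]
shift [-0.5651, -0.1114, 0.062] turn [0.1281, 0.3157, -0.9841] dist 434.5 ang 46.9
shift [-0.5651, -0.1114, 0.062] turn [0.1281, 0.3157, -0.9841] dist 434.5 ang 46.9
```

```bash
python3 -m jog '[[60,[-0.5651,-0.1114,0.062],[0.1281,0.3157,-0.9841]],[60,[-0.5651,-0.1114,0.062],[0.1281,0.3157,-0.9841]],[60,[-0.5651,-0.1114,0.062],[0.1281,0.3157,-0.9841]],[60,[-0.5651,-0.1114,0.062],[0.1281,0.3157,-0.9841]],[60,[-0.5651,-0.1114,0.062],[0.1281,0.3157,-0.9841]]]'; python3 -c "
from h import *
show(); need([540.1,424.8,150],tool(210.8,15))"
```

```text
clock: 0.78
eef_pos: [412.5, 484.8, 165.4]
tool_rot: [179.9, -15.0, -148.9]
ft_force: [0.2, 1.0, 0.6]
gripper_width: 0.683
t 0.775 tcp [412.5 484.8 165.4] x [-0.827 -0.499  0.26 ] z [-0.223 -0.132 -0.966] F [0.2 1.  0.6] T [ 0.1  -0.08 -0.03] w 60.1 q [ 46.  35.  82.   4.  78. -76.]
shift [-0.1062, -0.1563, -0.0076] turn [0.0011, -0.0011, 0.006] dist 141.9 ang 0.3
```

```bash
python3 -m jog '[[60,[-0.106,-0.156,-0.008],[0,0,0]],[60,[-0.106,-0.156,-0.008],[0,0,0]],[60,[-0.106,-0.156,-0.008],[0,0,0]],[60,[-0.106,-0.156,-0.008],[0,0,0]],[60,[-0.106,-0.156,-0.008],[0,0,0]]]'; python3 -c "
from h import *
show(); save('wrist','w1'); save('scene','s1'); need([520.1,412.9,47.6],tool(210.8,15))"
```

```text
clock: 1.4
eef_pos: [536.3, 426.4, 151.1]
tool_rot: [179.9, -15.0, -149.1]
ft_force: [-0.8, 0.7, 0.3]
gripper_width: 0.684
t 1.4 tcp [536.3 426.4 151.1] x [-0.829 -0.496  0.259] z [-0.223 -0.132 -0.966] F [-0.8  0.7  0.3] T [ 0.11 -0.02 -0.03] w 60.2 q [ 37.  40.  74.   2.  81. -85.]
shift [-0.0087, -0.0049, 0.1409] turn [0.0007, 0.001, 0.0029] dist 106.0 ang 0.1
```

View pics/w1.png

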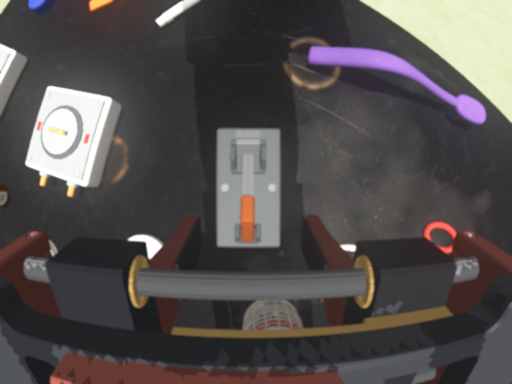

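View pics/s1.png

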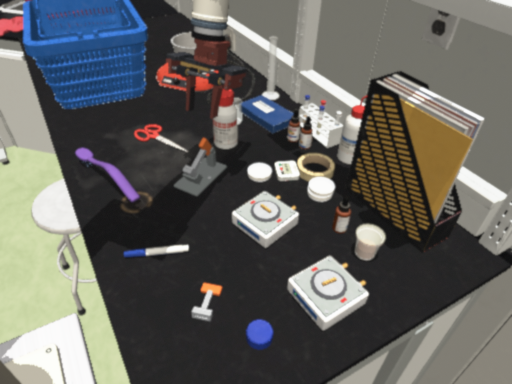

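```bash
cat >> h.py <<'E'
def wpt(c,u,v,z=None,wz=None):
    K=c['intrinsics'];T=c['world_from_camera'];a,b=u-K[0,2],v-K[1,2];r=np.hypot(a,b);th=r/K[0,0]
    d=np.array([a/r*np.sin(th),b/r*np.sin(th),np.cos(th)])
    if wz is not None:
        dw=T[:3,:3]@d; return T[:3,3]+dw*(wz-T[2,3])/dw[2]
    if z is None: z=c['range_z'][int(round(v)),int(round(u))]
    return T[:3,:3]@(d/d[2]*z)+T[:3,3]
def wproj(c,P):
    T=c['world_from_camera'];K=c['intrinsics'];p=T[:3,:3].T@(np.array(P)-T[:3,3]);r=np.hypot(p[0],p[1]);th=np.arctan2(r,p[2])
    return K[0,2]+K[0,0]*th*p[0]/r,K[1,2]+K[0,0]*th*p[1]/r
E
python3 - <<'E'
from h import *
crop('w1',190,110,310,260,4)
c=ld('w1')
C=np.array([518.4,411.8]);d=np.array([.859,.512]);n=np.array([-.512,.859])
for u,v in[(248,155),(248,170),(248,185),(248,200),(247,210),(247,225)]:
    p=wpt(c,u,v); e=p[:2]-C; print(p.round(1),'rest',(e@d).round(1),(e@n).round(1))
E
```

```text
[491.3 396.7  51. ] rest -31.0 0.9
[505.  405.   62.3] rest -14.9 1.0
[517.6 412.6  70.4] rest -0.2 1.1
[528.8 419.6  99.4] rest 12.9 1.4
[536.2 423.1 104.6] rest 21.1 0.6
[547.3 429.7 101.1] rest 34.0 0.6
```

View pics/w1_c190_110.png

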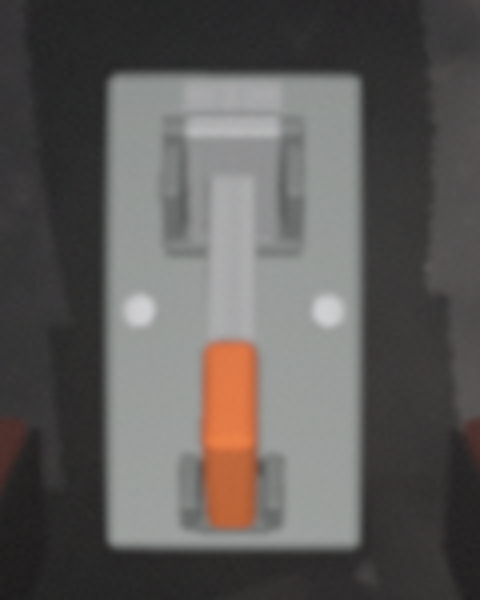

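```bash
python3 -m jog '[[60,[-0.009,-0.006,0.06],[0,0,0.003]],[60,[-0.009,-0.006,0.11],[0,0,0.003]],[60,[-0.009,-0.006,0.1409],[0,0,0.003]],[60,[-0.009,-0.006,0.1409],[0,0,0.003]],[60,[-0.009,-0.006,0.1409],[0,0,0.003]]]'; python3 -c "
from h import *
show(); save('wrist','w2'); need([519.7,413.6,47.6],tool(210.8,15))"
```

```text
clock: 2.12
eef_pos: [522.5, 412.3, 48.5]
tool_rot: [180.0, -14.8, -149.3]
ft_force: [-0.0, 0.4, -0.2]
gripper_width: 0.687
t 2.125 tcp [522.5 412.3  48.5] x [-0.831 -0.494  0.256] z [-0.22  -0.13  -0.967] F [-0.   0.4 -0.2] T [ 0.15 -0.11  0.01] w 60.5 q [ 36.  45.  80.   2.  70. -85.]
shift [0.0024, 0.0037, 0.0023] turn [0.0012, 0.0046, -0.0017] dist 3.7 ang 0.2
```

View pics/w2.png

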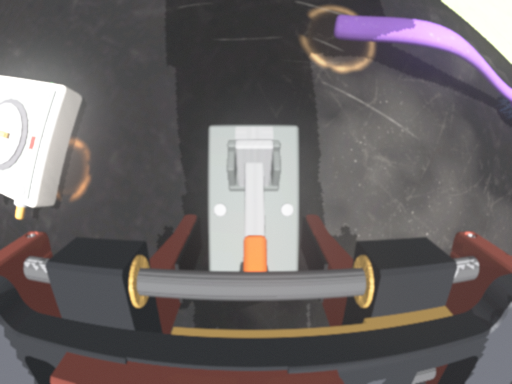

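```bash
python3 -m jog '[[60,[0.0024,0.0037,0.0023],[0,0,0]],[20,[0.0024,0.0037,0.0023],[0,0,0]],[5,[0.0024,0.0037,0.0023],[0,0,0]],[5,[0.0024,0.0037,0.0023],[0,0,0]],[5,[0.0024,0.0037,0.0023],[0,0,0]]]' 50; python3 -c "
from h import *
show()"
```

```text
clock: 2.8
eef_pos: [519.0, 412.3, 45.9]
tool_rot: [180.0, -15.0, -149.3]
ft_force: [0.7, -0.4, -0.2]
gripper_width: 0.267
t 2.8 tcp [519.  412.3  45.9] x [-0.831 -0.493  0.258] z [-0.222 -0.131 -0.966] F [ 0.7 -0.4 -0.2] T [ 0.16 -0.06  0.01] w 23.5 q [ 37.  45.  80.   2.  70. -85.]
```

```bash
python3 -m jog '[[5,[0,0,0],[0,0,0]],[5,[0,0,0],[0,0,0]],[5,[0,0,0],[0,0,0]],[5,[0,0,0],[0,0,0]],[5,[0,0,0],[0,0,0]]]' 50; python3 -c "
from h import *
show(); s,p,r=cur(); print(r.inv().apply([0,0,1])*140/750)"
```

```text
clock: 3.42
eef_pos: [519.0, 412.4, 45.9]
tool_rot: [180.0, -14.9, -149.3]
ft_force: [0.5, -0.4, 0.2]
gripper_width: 0.13
t 3.425 tcp [519.  412.4  45.9] x [-0.831 -0.493  0.258] z [-0.222 -0.131 -0.966] F [ 0.5 -0.4  0.2] T [ 0.08 -0.11 -0.02] w 11.4 q [ 37.  45.  80.   2.  70. -85.]
[ 4.81550283e-02  3.21776723e-05 -1.80348376e-01]
```

```bash
python3 -m jog '[[5,[0.005,0,-0.018],[0,0,0]],[5,[0.018,0,-0.066],[0,0,0]],[5,[0.034,0,-0.126],[0,0,0]],[5,[0.048,0,-0.18],[0,0,0]],[5,[0.048,0,-0.18],[0,0,0]]]' 50; python3 -c "
from h import *
show(); save('wrist','w3');save('scene','s3')"
```

```text
clock: 4.05
eef_pos: [521.0, 413.9, 190.4]
tool_rot: [179.9, -14.5, -149.3]
ft_force: [-0.0, -0.2, -1.8]
gripper_width: 0.133
t 4.05 tcp [521.  413.9 190.4] x [-0.833 -0.494  0.25 ] z [-0.216 -0.127 -0.968] F [-0.  -0.2 -1.8] T [ 0.17 -0.26 -0.  ] w 11.7 q [ 37.  36.  76.   2.  82. -84.]
```

View pics/w3.png

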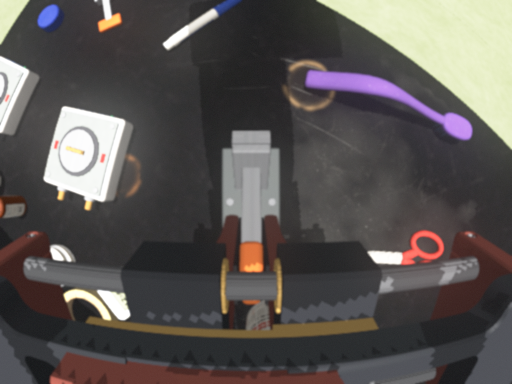

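View pics/s3.png

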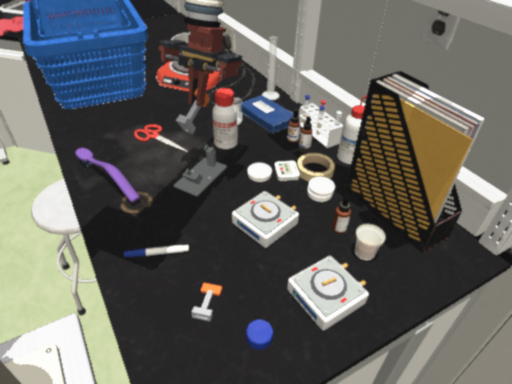

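Run:
```python
from h import *
c=ld('scene0')
s=lambda x,y:(225+x/4-.4,180+y/4-.4)
for n,x,y,z in[('A ctr',415,413,46.5),('B ctr',162,122,46.5),('barA1',392,416,57.5),('barA2',444,397,57.5),('red',358,357,44),('red',475,481,44)]: print(n,pt(c,*s(x,y),wz=z).round(1))
Rg=tool(210.8,15); 
k=Rg.inv().apply(np.array([479.3,389.5,36])-np.array([519.0,412.4,45.9])); print('key origin in tool',k.round(1))
Rt=tool(174.6,-45)
h=np.array([580,-42,49.5]); t=h+[0,0,60]-Rt.apply(k); print('tcp target',t.round(1)); need(t,Rt)
```

```text
A ctr [580.8 -42.4  46.5]
B ctr [577.4 182.2  46.5]
barA1 [564.2 -44.   57.5]
barA2 [592.  -47.3  57.5]
red [578.1  -1.8  44. ]
red [583.2 -83.8  44. ]
key origin in tool [41.7  0.7 21.4]
tcp target [594.2 -44.  154.1]
shift [0.2054, -0.5745, 0.0982] turn [0.2177, -1.286, 0.8094] dist 463.5 ang 69.1
```

```bash
python3 -m jog '[[5,[0.03,-0.06,0],[0.02,-0.12,0.08]],[5,[0.06,-0.14,0],[0.06,-0.32,0.2]],[5,[0.09,-0.22,0.01],[0.1,-0.5,0.3]],[5,[0.11,-0.3,0.01],[0.12,-0.64,0.4]],[5,[0.11,-0.32,0.01],[0.12,-0.64,0.4]]]' 50
python3 - <<'E'
from h import *
show()
k=np.array([41.7,.7,21.4])
Rt=tool(174,-45); t=np.array([580.3,-42.3,109.5])-Rt.apply(k); need(t,Rt)
E
```

```text
clock: 4.78
eef_pos: [567.4, 160.3, 197.0]
tool_rot: [-174.4, 14.6, -165.9]
ft_force: [1.7, 0.6, -1.3]
gripper_width: 0.133
t 4.775 tcp [567.4 160.3 197. ] x [-0.939 -0.236 -0.252] z [ 0.267 -0.034 -0.963] F [ 1.7  0.6 -1.3] T [0.09 0.19 0.02] w 11.7 q [ 18.  15. 109. -10.  42. -78.]
shift [0.045, -0.2677, 0.0739] turn [0.1038, -0.6483, 0.4244] dist 211.0 ang 35.2
```

```bash
python3 -m jog '[[5,[0.01,-0.07,0.015],[0.025,-0.16,0.1]],[5,[0.02,-0.14,0.03],[0.05,-0.32,0.2]],[5,[0.03,-0.2,0.05],[0.08,-0.48,0.31]],[5,[0.045,-0.2677,0.0739],[0.1038,-0.6483,0.4244]],[5,[0.045,-0.2677,0.0739],[0.1038,-0.6483,0.4244]]]' 50
python3 - <<'E'
from h import *
show()
k=np.array([41.7,.7,21.4])
Rt=tool(174,-45); t=np.array([580.3,-42.3,109.5])-Rt.apply(k); need(t,Rt)
for n in('top','scene','wrist'): save(n,n+'4')
crop('scene4',250,170,380,330,4)
crop('top4',290,100,410,220,5)
E
```

```text
clock: 5.4
eef_pos: [603.1, -12.7, 192.0]
tool_rot: [-175.7, 39.1, 177.1]
ft_force: [1.6, 0.6, -1.6]
gripper_width: 0.133
t 5.4 tcp [603.1 -12.7 192. ] x [-0.775  0.039 -0.631] z [ 0.625 -0.107 -0.773] F [ 1.6  0.6 -1.6] T [ 0.02  0.45 -0.04] w 11.7 q [  2.  13. 125. -63.   8. -23.]
shift [0.0391, -0.0403, 0.0365] turn [-0.0496, -0.1283, 0.0557] dist 50.2 ang 6.7
```

View pics/scene4_c250_170.png

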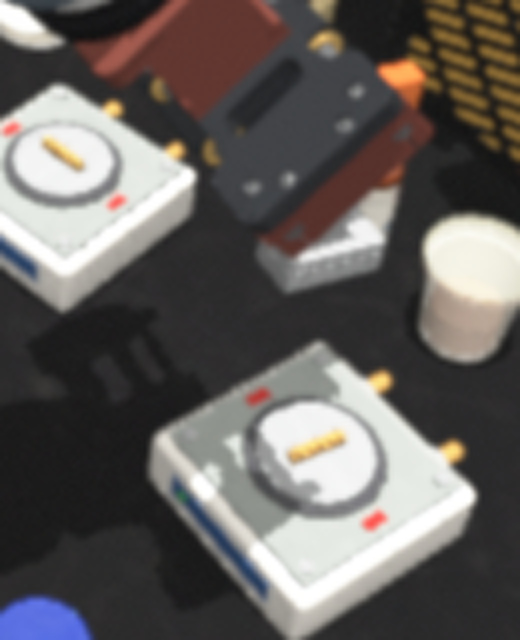

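View pics/top4_c290_100.png

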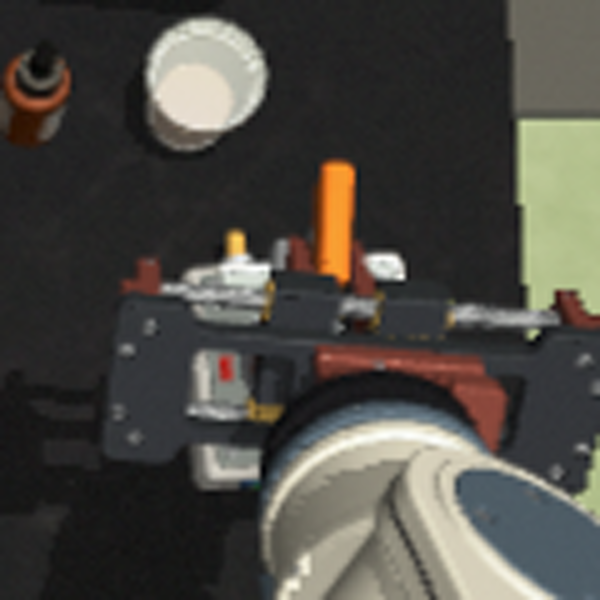

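View pics/wrist4.png

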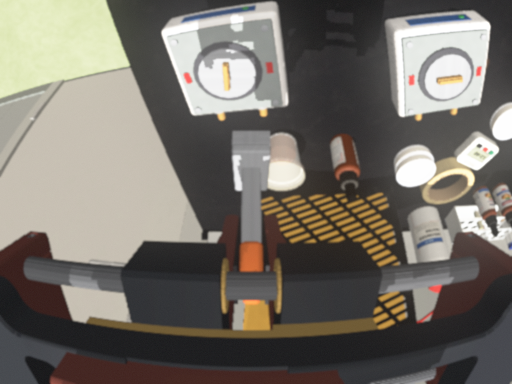

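```bash
cat > fit.py <<'E'
from h import *
from scipy.optimize import least_squares
D=[([75.172,24.242,93.386],[148.411,607.107,196.975],[0,0,-1],3)]
s,p,r=cur(); D.append((s['joint_positions'][:3],p,r.as_matrix()[:,2],3))
D+=[([46,35,82],[412.5,484.8,165.4],[-.223,-.132,-.966],.3),([37,40,74],[536.3,426.4,151.1],[-.223,-.132,-.966],.3),([36,45,80],[522.5,412.3,48.5],[-.22,-.13,-.967],.3),([37,36,76],[521,413.9,190.4],[-.216,-.127,-.968],.3),([18,15,109],[567.4,160.3,197],[.267,-.034,-.963],.3)]
def f(x):
    h,L1,L2,d,a,o=x; e=[]
    for q,p,z,w in D:
        wc=np.array(p)-d*np.array(z); q2,q3=np.radians(q[1]),np.radians(q[1]+q[2])
        r=a+L1*np.sin(q2)+L2*np.sin(q3)+o*np.cos(q3); zz=h+L1*np.cos(q2)+L2*np.cos(q3)-o*np.sin(q3)
        e+=[(np.hypot(*wc[:2])-r)*w,(wc[2]-zz)*w]
    return np.array(e+[a*.01,o*.01])
S=least_squares(f,[400,450,450,250,0,0]); X=S.x
def sumj(wc):
    h,L1,L2,d,a,o=X
    g=lambda q:[a+L1*np.sin(q[0])+L2*np.sin(q[1])+o*np.cos(q[1])-np.hypot(*wc[:2]),h+L1*np.cos(q[0])+L2*np.cos(q[1])-o*np.sin(q[1])-wc[2]]
    q=least_squares(g,[.3,2.4]).x; return np.degrees(q)
if __name__=='__main__':
    print(X.round(1),S.fun.round(1), s['joint_positions'].round(2))
    k=np.array([41.7,.7,21.4])
    for zz in(109.5,49.5):
      for yaw,tl in((174,-45),(354,-45)):
        Rt=tool(yaw,tl);t=np.array([580.3,-42.3,zz])-Rt.apply(k); z=Rt.as_matrix()[:,2]
        wc=t-X[3]*z; q=sumj(wc); print(zz,yaw,'wrist',wc.round(0),'J2,sum',q.round(1),'tool pitch',135 if yaw==174 else 225)
E
python3 fit.py
```

```text
[309.8 545.2 470.6 324.4  19.4  76. ] [ 0.  -0.  -0.1  0.  -0.1  1.1 -0.1 -0.6  0.3 -0.3 -0.5  0.1  0.7 -0.3
  0.2  0.8] [  1.67  12.69 124.76 -62.48   8.13 -24.31]
109.5 174 wrist [366. -21. 384.] J2,sum [ 18.5 149.3] tool pitch 135
109.5 354 wrist [794. -64. 384.] J2,sum [ 47.6 118.9] tool pitch 225
49.5 174 wrist [366. -21. 324.] J2,sum [ 28.  159.7] tool pitch 135
49.5 354 wrist [794. -64. 324.] J2,sum [ 51.7 123.7] tool pitch 225
```

Run:
```python
from h import *
for fn in('top0','scene0'):
    c=ld(fn);K=c['intrinsics'];T=c['world_from_camera'];z=c['range_z']
    v,u=np.mgrid[:384,:512];d=np.stack([(u-K[0,2])/K[0,0]*z,(v-K[1,2])/K[1,1]*z,z],-1)@T[:3,:3].T+T[:3,3]
    d=d[z>0]
    for y0 in range(-200,240,40):
        row=[]
        for z0 in(30,80,130,180,230,280,330,400):
            m=(d[:,1]>y0)&(d[:,1]<y0+40)&(d[:,2]>z0)&(d[:,2]<z0+(50 if z0<330 else 100))&(d[:,0]>650)
            row.append(int(np.percentile(d[m,0],2)) if m.sum()>3 else '-')
        print(fn,y0,row)
```

```text
top0 -200 ['-', '-', '-', '-', '-', '-', '-', '-']
top0 -160 [946, '-', '-', '-', '-', '-', '-', '-']
top0 -120 [947, '-', '-', '-', '-', '-', '-', '-']
top0 -80 [833, 833, 839, 839, 839, '-', '-', '-']
top0 -40 [700, 832, 832, 838, 838, '-', '-', '-']
top0 0 [697, 830, 830, 831, 836, '-', '-', '-']
top0 40 [711, 829, 829, 829, 829, '-', '-', '-']
top0 80 [706, 716, 828, 827, 828, '-', '-', '-']
top0 120 [826, 826, 826, 826, 826, '-', '-', '-']
top0 160 [732, 824, 825, 825, 825, '-', '-', '-']
top0 200 [727, '-', '-', '-', '-', '-', '-', '-']
scene0 -200 ['-', '-', '-', '-', '-', '-', '-', '-']
scene0 -160 [945, 944, 944, '-', '-', '-', '-', '-']
scene0 -120 [946, 946, 946, '-', '-', '-', '-', '-']
scene0 -80 [833, 834, 839, 838, 838, 839, '-', '-']
scene0 -40 [700, 832, 833, 837, 838, 838, '-', '-']
scene0 0 [696, 830, 830, 831, 836, 837, 996, '-']
scene0 40 [710, 829, 828, 829, 830, 836, 996, 996]
scene0 80 [705, 716, 827, 827, 828, 828, 997, 997]
scene0 120 [825, 826, 826, 826, 826, 827, 995, 994]
scene0 160 [736, 824, 825, 824, 825, 826, 990, 989]
scene0 200 [727, '-', '-', '-', 996, 997, 990, 990]
```

Run:
```python
from h import *
show(); need([540,40,240],tool(150,-15))
c=ld('top0')
for u,v in[(303,249),(297,250),(308,243),(320,266),(326,261),(314,268),(255,250),(238,300)]: print(u,v,pt(c,u,v).round(0))
```

```text
t 5.55 tcp [603.5 -12.6 192.7] x [-0.775  0.037 -0.631] z [ 0.625 -0.107 -0.773] F [ 0.5  0.1 -1.5] T [0.11 0.48 0.02] w 11.8 q [  2.  13. 125. -62.   8. -24.]
shift [0.0284, 0.0577, -0.1091] turn [0.1821, 0.5458, 0.522] dist 95.0 ang 35.0
303 249 [393.  77.  11.]
297 250 [390.  92.  10.]
308 243 [408.  63.  -1.]
320 266 [351.  37.  18.]
326 261 [363.  22.  17.]
314 268 [346.  49.  -3.]
255 250 [390. 196.  14.]
238 300 [270. 238.  10.]
```

```bash
python3 -m jog '[[5,[0.006,0.012,-0.022],[0.04,0.12,0.11]],[5,[0.012,0.024,-0.044],[0.08,0.24,0.22]],[5,[0.02,0.04,-0.075],[0.12,0.38,0.36]],[5,[0.0284,0.0577,-0.1091],[0.1821,0.5458,0.522]],[5,[0.0284,0.0577,-0.1091],[0.1821,0.5458,0.522]]]' 50
python3 - <<'E'
from h import *
show()
k=np.array([41.7,.7,21.4])
Rt=tool(90,-45); t=np.array([450,140,90])-Rt.apply(k); print(t);need(t,Rt)
E
```

```text
clock: 6.18
eef_pos: [542.9, 43.3, 242.9]
tool_rot: [179.6, 15.2, 150.2]
ft_force: [0.7, -0.9, -2.0]
gripper_width: 0.137
t 6.175 tcp [542.9  43.3 242.9] x [-0.837  0.48  -0.262] z [ 0.231 -0.124 -0.965] F [ 0.7 -0.9 -2. ] T [0.   0.11 0.05] w 12.0 q [  9.   9. 110. -12.  50. -44.]
[449.3        125.64573234 134.61843789]
shift [0.195, 0.0325, 0.097] turn [0.6857, -0.6047, 1.1678] dist 165.2 ang 66.7
```

```bash
python3 -m jog '[[5,[0.03,0.004,0.0],[0.06,-0.06,0.11]],[5,[0.06,0.01,0.0],[0.13,-0.12,0.24]],[5,[0.09,0.015,0.01],[0.22,-0.19,0.38]],[5,[0.11,0.02,0.01],[0.34,-0.3,0.58]],[5,[0.11,0.02,0.01],[0.34,-0.3,0.58]]]' 50
python3 - <<'E'
from h import *
show()
k=np.array([41.7,.7,21.4])
Rt=tool(90,-45); t=np.array([450,140,90])-Rt.apply(k); print(t);need(t,Rt)
E
```

```text
clock: 6.8
eef_pos: [480.4, 94.0, 210.1]
tool_rot: [-175.0, 29.8, 123.0]
ft_force: [-0.3, -0.7, -1.6]
gripper_width: 0.135
t 6.8 tcp [480.4  94.  210.1] x [-0.472  0.728 -0.497] z [ 0.197 -0.463 -0.864] F [-0.3 -0.7 -1.6] T [0.27 0.19 0.02] w 11.9 q [ 30.  15. 112. -35.  61.  17.]
[449.3        125.64573234 134.61843789]
shift [0.1003, -0.0067, 0.0593] turn [0.3383, -0.302, 0.5961] dist 87.5 ang 33.7
```

```bash
python3 -m jog '[[5,[0.025,-0.002,0.014],[0.08,-0.07,0.14]],[5,[0.05,-0.004,0.03],[0.16,-0.14,0.28]],[5,[0.075,-0.005,0.045],[0.24,-0.22,0.42]],[5,[0.1003,-0.0067,0.0593],[0.3383,-0.302,0.5961]],[5,[0.1003,-0.0067,0.0593],[0.3383,-0.302,0.5961]]]' 50
python3 - <<'E'
from h import *
show()
k=np.array([41.7,.7,21.4])
Rt=tool(90,-45); t=np.array([450,140,30])-Rt.apply(k); print(t);need(t,Rt)
for n in('top','scene'): save(n,n+'5')
crop('scene5',150,130,310,290,4)
E
```

```text
clock: 7.42
eef_pos: [451.0, 124.1, 134.4]
tool_rot: [-179.8, 44.9, 90.0]
ft_force: [1.0, 0.4, -1.8]
gripper_width: 0.131
t 7.425 tcp [451.  124.1 134.4] x [ 0.001  0.708 -0.706] z [-0.004 -0.706 -0.708] F [ 1.   0.4 -1.8] T [ 0.49  0.06 -0.05] w 11.6 q [ 37.  33. 104. -35.  76.  57.]
[449.3        125.64573234  74.61843789]
shift [0.0578, -0.0021, 0.055] turn [-0.0046, -0.0021, -0.0007] dist 59.9 ang 0.2
```

View pics/scene5_c150_130.png

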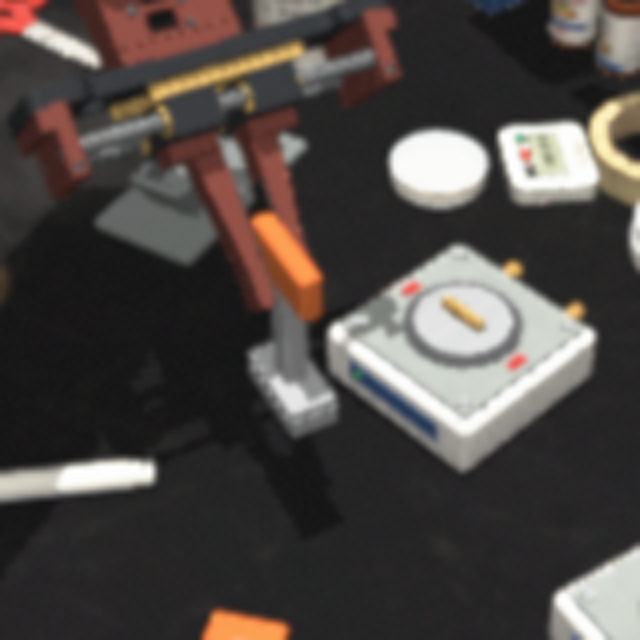

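View pics/top5.png

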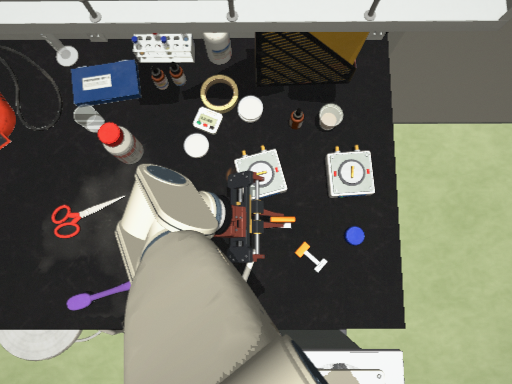

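```bash
python3 -m jog '[[5,[0.02,0,0.02],[0,0,0]],[5,[0.05,0,0.05],[0,0,0]],[5,[0.07,-0.002,0.07],[0,0,0]],[5,[0.077,-0.002,0.077],[0,0,0]],[5,[0.077,-0.002,0.077],[0,0,0]]]' 50
python3 - <<'E'
from h import *
show()
k=np.array([41.7,.7,21.4])
s,p,r=cur(); print('key est',(p+r.apply(k)).round(1))
E
```

```text
clock: 8.15
eef_pos: [450.3, 124.3, 55.6]
tool_rot: [179.6, 45.0, 89.3]
ft_force: [0.6, -0.4, -0.9]
gripper_width: 0.126
t 8.15 tcp [450.3 124.3  55.6] x [ 0.009  0.707 -0.707] z [-0.001 -0.707 -0.707] F [ 0.6 -0.4 -0.9] T [0.48 0.02 0.08] w 11.0 q [ 38.  41. 105. -37.  70.  62.]
key est [451.3 138.6  11. ]
```

Step down gently (0.00094 in x and z each ≈ 1 mm down).

```bash
python3 -m jog '[[5,[0.003,0,0.003],[0,0,0]],[5,[0.005,0,0.005],[0,0,0]],[5,[0.007,0,0.007],[0,0,0]],[5,[0.008,0,0.008],[0,0,0]],[5,[0.008,0,0.008],[0,0,0]]]' 50; python3 -c "
from h import *
show()"
```

```text
clock: 8.78
eef_pos: [450.4, 124.4, 47.2]
tool_rot: [179.5, 45.0, 89.3]
ft_force: [-0.2, -0.2, -1.9]
gripper_width: 0.131
t 8.775 tcp [450.4 124.4  47.2] x [ 0.009  0.707 -0.707] z [-0.001 -0.707 -0.708] F [-0.2 -0.2 -1.9] T [0.54 0.05 0.  ] w 11.5 q [ 38.  42. 105. -37.  69.  63.]
```

```bash
python3 -m jog '[[5,[0.001,0,0.001],[0,0,0]],[5,[0.002,0,0.002],[0,0,0]],[5,[0.003,0,0.003],[0,0,0]],[5,[0.003,0,0.003],[0,0,0]],[5,[0.003,0,0.003],[0,0,0]]]' 50; python3 -c "
from h import *
show()"
```

```text
clock: 9.4
eef_pos: [450.4, 124.4, 44.0]
tool_rot: [179.5, 45.0, 89.3]
ft_force: [0.2, -0.1, -1.3]
gripper_width: 0.136
t 9.4 tcp [450.4 124.4  44. ] x [ 0.009  0.708 -0.707] z [-0.001 -0.707 -0.708] F [ 0.2 -0.1 -1.3] T [0.48 0.05 0.03] w 11.9 q [ 38.  42. 105. -37.  69.  63.]
```

```bash
python3 -m jog '[[5,[0.001,0,0.001],[0,0,0]],[5,[0.002,0,0.002],[0,0,0]],[5,[0.002,0,0.002],[0,0,0]],[5,[0.002,0,0.002],[0,0,0]],[5,[0.002,0,0.002],[0,0,0]]]' 50; python3 -c "
from h import *
show()"
```

```text
clock: 10.02
eef_pos: [450.8, 124.5, 43.6]
tool_rot: [179.4, 45.1, 89.2]
ft_force: [-2.4, 3.8, 12.1]
gripper_width: 0.133
t 10.025 tcp [450.8 124.5  43.6] x [ 0.01   0.706 -0.708] z [-0.    -0.708 -0.706] F [-2.4  3.8 12.1] T [-0.65  0.55 -0.36] w 11.7 q [ 38.  42. 105. -37.  69.  63.]
```

```bash
python3 -m jog '[[12,[-0.001,0,-0.001],[0,0,0]],[25,[-0.001,0,-0.001],[0,0,0]],[40,[-0.001,0,-0.001],[0,0,0]],[50,[-0.001,0,-0.001],[0,0,0]],[50,[-0.001,0,-0.001],[0,0,0]]]' 30; python3 -m jog '[[50,[0,0,-0.03],[0,0,0]],[50,[0,0,-0.08],[0,0,0]],[50,[0,0,-0.13],[0,0,0]],[50,[0,0,-0.16],[0,0,0]],[50,[0,0,-0.16],[0,0,0]]]' 30
python3 - <<'E'
from h import *
show()
for n in('top','scene','wrist'): save(n,n+'6')
crop('scene6',170,160,290,260,5)
E
```

```text
clock: 10.65
eef_pos: [450.4, 124.3, 42.9]
tool_rot: [179.5, 45.0, 89.3]
ft_force: [-0.2, -0.3, -0.1]
gripper_width: 0.548
clock: 11.28
eef_pos: [451.2, 210.5, 128.5]
tool_rot: [179.3, 44.8, 89.2]
ft_force: [0.2, -0.1, -0.4]
gripper_width: 0.569
t 11.275 tcp [451.2 210.5 128.5] x [ 0.01   0.709 -0.705] z [ 0.002 -0.705 -0.709] F [ 0.2 -0.1 -0.4] T [ 0.24  0.06 -0.01] w 50.1 q [ 44.  37.  97. -31.  82.  59.]
```

View pics/scene6_c170_160.png

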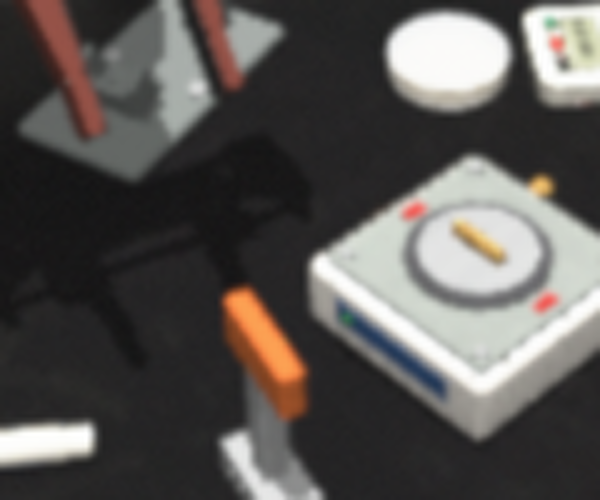

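View pics/wrist6.png

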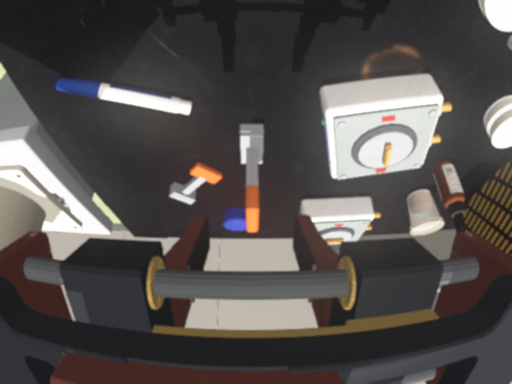

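View pics/top6.png

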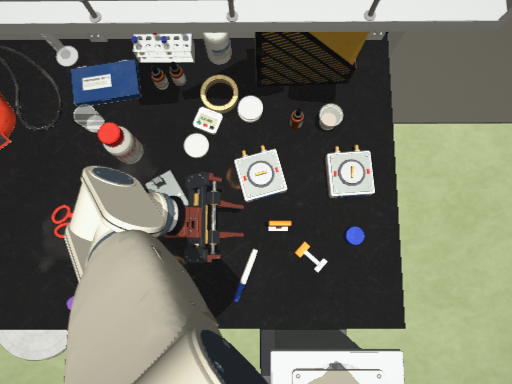

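Run:
```python
from h import *
crop('top6',260,205,300,245,15)
c=ld('wrist6')
for u,v in((252,190),(252,205),(252,215)): print(wpt(c,u,v).round(1))
```

```text
[450.8 164.8  80.8]
[450.7 164.7  95.5]
[450.6 154.4 100.1]
```

View pics/top6_c260_205.png

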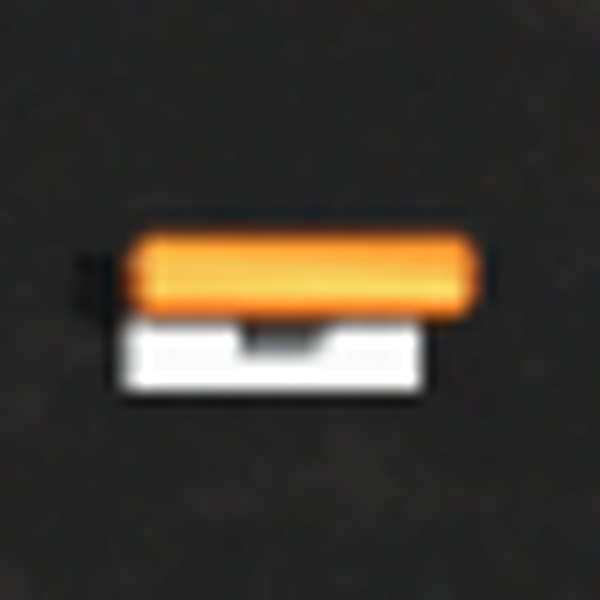

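Run:
```python
from h import *
c=ld('top6'); print(pt(c,260+303/15-.5,205+276/15-.5,wz=100).round(1))
need([450.7,138.8,175],tool(90,0))
```

```text
[450.2 139.1 100. ]
shift [-0.1105, 0.002, 0.0204] turn [0.0019, 1.0008, -0.0112] dist 84.3 ang 45.0
```

```bash
python3 -m jog '[[50,[-0.05,0,-0.03],[0,0.2,0]],[50,[-0.07,0.001,-0.02],[0,0.4,0]],[50,[-0.09,0.002,0],[0,0.6,0]],[50,[-0.1105,0.002,0.0204],[0.002,0.8,-0.01]],[50,[-0.1105,0.002,0.0204],[0.002,1,-0.011]]]' 30
python3 - <<'E'
from h import *
show(); need([450.5,138.9,65],tool(90,0))
E
```

```text
clock: 12.05
eef_pos: [450.4, 138.0, 175.3]
tool_rot: [179.9, -0.3, 89.9]
ft_force: [-1.1, -0.1, 0.5]
gripper_width: 0.573
t 12.05 tcp [450.4 138.  175.3] x [0.002 1.    0.005] z [ 0.002  0.005 -1.   ] F [-1.1 -0.1  0.5] T [-0.06  0.11  0.04] w 50.4 q [ 15.  13. 114.   0.  53.  15.]
shift [0.0006, -0.0001, 0.1471] turn [0.0019, -0.0058, -0.0023] dist 110.3 ang 0.3
```

```bash
python3 -m jog '[[50,[0.001,0,0.06],[0,0,0]],[50,[0.001,0,0.11],[0.002,-0.006,0]],[50,[0.001,0,0.1471],[0.002,-0.006,0]],[50,[0.001,0,0.1471],[0.002,-0.006,0]],[40,[0.001,0,0.1471],[0.002,-0.006,0]]]' 30; python3 -c "
from h import *
show(); need([450.5,138.9,65],tool(90,0))"; python3 -m jog '[[20,[0,0,0],[0,0,0]],[5,[0,0,0],[0,0,0]],[5,[0,0,0],[0,0,0]],[5,[0,0,0],[0,0,0]],[5,[0,0,0],[0,0,0]]]' 40
```

```text
clock: 12.68
eef_pos: [451.4, 140.3, 65.6]
tool_rot: [-180.0, 0.2, 90.0]
ft_force: [-0.9, 0.7, -0.4]
gripper_width: 0.493
t 12.675 tcp [451.4 140.3  65.6] x [ 0.     1.    -0.004] z [-0.001 -0.004 -1.   ] F [-0.9  0.7 -0.4] T [-0.08  0.1  -0.04] w 43.4 q [ 16.  24. 117.  -0.  39.  16.]
shift [-0.0018, -0.0011, 0.0008] turn [-0.0007, 0.0054, -0.0004] dist 1.7 ang 0.2
clock: 13.3
eef_pos: [451.7, 140.7, 65.8]
tool_rot: [180.0, 0.2, 90.0]
ft_force: [-1.5, -0.4, 5.4]
gripper_width: 0.134
```

```bash
python3 -m jog '[[5,[0,0,-0.03],[0,0,0]],[5,[0,0,-0.08],[0,0,0]],[5,[0,0,-0.12],[0,0,0]],[5,[0,0,-0.14],[0,0,0]],[5,[0,0,-0.14],[0,0,0]]]' 40;  python3 - <<'E'
from h import *
show(); need([578.4,-42.1,165],tool(174,0))
E
```

```text
clock: 13.92
eef_pos: [451.8, 141.1, 170.7]
tool_rot: [179.9, 0.2, 90.0]
ft_force: [0.2, -0.5, -2.5]
gripper_width: 0.133
t 13.925 tcp [451.8 141.1 170.7] x [-0.     1.    -0.004] z [ 0.001 -0.004 -1.   ] F [ 0.2 -0.5 -2.5] T [-0.06  0.05 -0.02] w 11.7 q [ 16.  14. 113.  -0.  53.  16.]
shift [-0.2443, 0.1688, 0.0087] turn [-0.0022, 0.0049, -1.8664] dist 222.8 ang 84.0
```

```bash
python3 -m jog '[[5,[-0.04,0.03,0],[0,0,-0.2]],[5,[-0.08,0.06,0],[0,0,-0.42]],[5,[-0.13,0.09,0],[0,0,-0.64]],[5,[-0.18,0.13,0],[0,0,-0.86]],[5,[-0.2443,0.1688,0],[0,0.004,-0.98]]]' 40;  python3 - <<'E'
from h import *
show(); need([578.4,-42.1,165],tool(174,0))
E
```

```text
clock: 14.55
eef_pos: [577.9, -43.0, 169.0]
tool_rot: [-179.8, -0.1, 134.4]
ft_force: [-0.5, 0.3, -2.8]
gripper_width: 0.133
t 14.55 tcp [577.9 -43.  169. ] x [-0.7    0.715  0.002] z [-0.004 -0.001 -1.   ] F [-0.5  0.3 -2.8] T [-0.01 -0.03  0.06] w 11.7 q [ -5.  23. 100.  -0.  57. -50.]
shift [0.0004, 0.0014, 0.0053] turn [-0.0032, -0.0045, -0.8802] dist 4.1 ang 39.6
```

```bash
python3 -m jog '[[5,[0,0.001,0],[0,0,-0.2]],[5,[0,0.001,0],[0,0,-0.42]],[5,[0,0.0014,0.01],[-0.003,-0.0045,-0.64]],[5,[0,0.0014,0.02],[-0.003,-0.0045,-0.88]],[5,[0,0.0014,0.02],[-0.003,-0.0045,-0.88]]]' 40;  python3 - <<'E'
from h import *
show(); need([578.4,-42.1,150],tool(174,0))
for n in('top','scene','wrist'): save(n,n+'7')
crop('scene7',280,220,380,320,6);crop('wrist7',170,70,330,230,4)
E
```

```text
clock: 15.18
eef_pos: [577.3, -41.4, 153.7]
tool_rot: [-180.0, -0.1, 173.6]
ft_force: [0.0, -0.6, -2.2]
gripper_width: 0.135
t 15.175 tcp [577.3 -41.4 153.7] x [-0.994  0.111  0.001] z [-0.001 -0.    -1.   ] F [ 0.  -0.6 -2.2] T [-0.04  0.02  0.  ] w 11.8 q [ -5.  24. 101.  -0.  55. -89.]
shift [-0.0016, -0.0008, 0.0049] turn [-0.0006, -0.0017, -0.0086] dist 3.9 ang 0.4
```

View pics/scene7_c280_220.png

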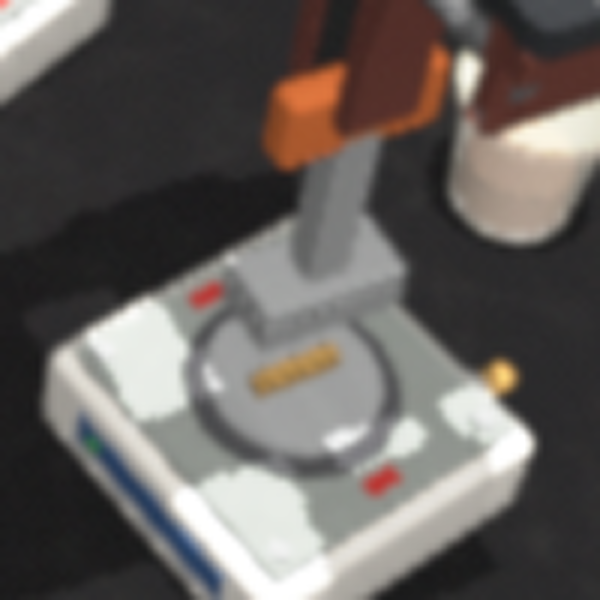

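View pics/wrist7_c170_70.png

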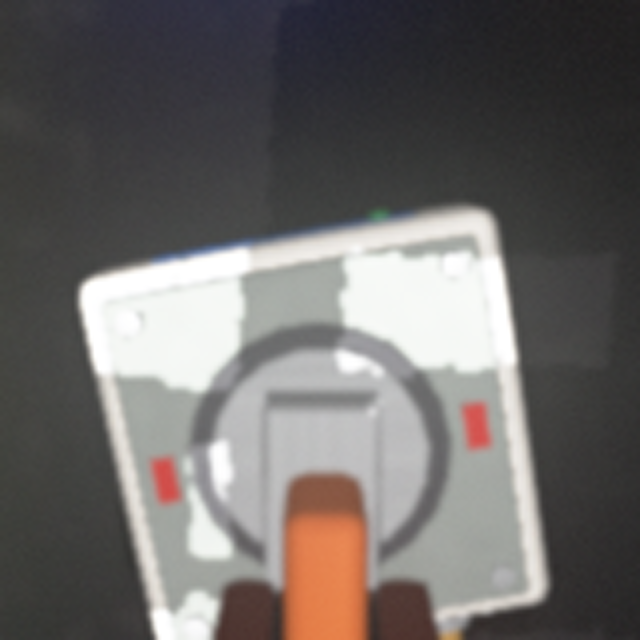

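Run:
```python
from h import *
c=ld('wrist7'); w=lambda x,y:(170+x/4-.4,70+y/4-.4)
L=[wpt(c,*w(*p),wz=46.5) for p in((192,450),(447,440),(320,325),(240,357),(410,357))]
# circle fit r=34
from scipy.optimize import least_squares
P=np.array(L)[:,:2]
s=least_squares(lambda q:np.hypot(*(P-q[:2]).T)-q[2],[580,-42,34]).x; print('bezel fit',s.round(1), np.array(L).round(1).tolist())
a=wpt(c,*w(166,480),wz=44);b=wpt(c,*w(478,427),wz=44);print('red mid',((a+b)/2).round(1),np.degrees(np.arctan2(*(a-b)[:2]*[-1,1])) ,a.round(1),b.round(1))
for p in((265,440),(380,440)): print('foot',wpt(c,*w(*p),wz=88-17+17).round(1),wpt(c,*w(*p)).round(1))
p=wpt(c,*w(268,405),wz=88);q=wpt(c,*w(376,405),wz=88);print('foot near corners',p.round(1),q.round(1))
```

```text
bezel fit [580.4 -42.4  32.9] [[575.8, -75.3, 46.5], [580.7, -9.9, 46.5], [547.6, -38.9, 46.5], [553.3, -59.9, 46.5], [558.2, -17.3, 46.5]]
red mid [581.2 -42.5  44. ] -176.59880177363428 [583.6 -83.7  44. ] [578.7  -1.4  44. ]
foot [566.1 -53.   88. ] [562.  -51.6 106.2]
foot [569.  -27.9  88. ] [578.1 -27.1  49.3]
foot near corners [558.4 -51.4  88. ] [561. -28.  88.]
```

```bash
python3 -m jog '[[5,[-0.0014,0.0008,0.01],[0,0,-0.0086]],[5,[-0.0014,0.0008,0.02],[0,0,-0.0086]],[5,[-0.0014,0.0008,0.03],[0,0,-0.0086]],[5,[-0.0014,0.0008,0.038],[0,0,-0.0086]],[5,[-0.0014,0.0008,0.038],[0,0,-0.0086]]]' 40;  python3 - <<'E'
from h import *
show(); need([578.3,-42.1,121],tool(174,0))
E
```

```text
clock: 15.95
eef_pos: [579.5, -41.0, 126.8]
tool_rot: [-180.0, 0.1, 174.1]
ft_force: [-0.1, -0.5, -1.7]
gripper_width: 0.13
t 15.95 tcp [579.5 -41.  126.8] x [-0.995  0.103 -0.002] z [ 0.002 -0.001 -1.   ] F [-0.1 -0.5 -1.7] T [0.02 0.05 0.01] w 11.5 q [ -5.  26. 102.  -0.  52. -89.]
shift [0.0014, -0.0016, 0.0078] turn [-0.0005, 0.002, 0.002] dist 6.1 ang 0.1
```

```bash
python3 -m jog '[[5,[0.0014,-0.0016,0],[0,0,0]],[5,[0.0014,-0.0016,0.003],[0,0,0]],[5,[0.0014,-0.0016,0.006],[0,0,0]],[5,[0.0014,-0.0016,0.0085],[0,0,0]],[5,[0.0014,-0.0016,0.0085],[0,0,0]]]' 40;  python3 - <<'E'
from h import *
show(); need([578.3,-42.1,115.5],tool(174,0))
E
```

```text
clock: 16.58
eef_pos: [578.7, -42.1, 120.9]
tool_rot: [-180.0, 0.1, 174.1]
ft_force: [-0.5, -0.3, -2.2]
gripper_width: 0.13
t 16.575 tcp [578.7 -42.1 120.9] x [-0.995  0.103 -0.002] z [ 0.002 -0.001 -1.   ] F [-0.5 -0.3 -2.2] T [-0.02 -0.02  0.04] w 11.5 q [ -5.  26. 102.  -0.  51. -89.]
shift [0.0005, -0.0001, 0.0072] turn [-0.0005, 0.0031, 0.0022] dist 5.4 ang 0.2
```

Below bar top without contact: the pocket is over the bar. Continue to seat.

```bash
python3 -m jog '[[5,[0.0004,0,0.003],[0,0,0]],[5,[0.0004,0,0.005],[0,0,0]],[5,[0.0004,0,0.007],[0,0,0]],[5,[0.0004,0,0.008],[0,0,0]],[5,[0.0004,0,0.008],[0,0,0]]]' 40;  python3 - <<'E'
from h import *
show()
E
```

```text
clock: 17.2
eef_pos: [578.6, -42.1, 115.4]
tool_rot: [-180.0, 0.2, 174.1]
ft_force: [-1.4, -0.3, -0.2]
gripper_width: 0.131
t 17.2 tcp [578.6 -42.1 115.4] x [-0.995  0.103 -0.003] z [ 0.003 -0.001 -1.   ] F [-1.4 -0.3 -0.2] T [-0.02  0.15 -0.  ] w 11.5 q [ -5.  26. 103.  -0.  51. -89.]
```

```bash
python3 -m jog '[[5,[0,0,0.001],[0,0,0]],[5,[0,0,0.001],[0,0,0]],[5,[0,0,0.001],[0,0,0]],[5,[0,0,0.001],[0,0,0]],[5,[0,0,0.001],[0,0,0]]]' 40;  python3 -c "
from h import *
show()"
python3 -m jog '[[20,[0,0,0],[0,0,0]],[40,[0,0,0],[0,0,0]],[45,[0,0,0],[0,0,0]],[45,[0,0,0],[0,0,0]],[45,[0,0,0],[0,0,0]]]' 40;  python3 - <<'E'
from h import *
show()
for n in('scene','wrist'): save(n,n+'8')
crop('scene8',280,220,380,320,6);crop('wrist8',170,70,330,230,4)
E
```

```text
clock: 17.82
eef_pos: [578.9, -42.2, 115.3]
tool_rot: [-180.0, 0.2, 174.1]
ft_force: [-2.3, -0.5, 6.2]
gripper_width: 0.135
t 17.825 tcp [578.9 -42.2 115.3] x [-0.995  0.103 -0.004] z [ 0.004 -0.001 -1.   ] F [-2.3 -0.5  6.2] T [-0.03  0.47  0.  ] w 11.9 q [ -5.  27. 103.  -0.  51. -89.]
clock: 18.45
eef_pos: [578.5, -42.1, 114.3]
tool_rot: [-180.0, 0.2, 174.1]
ft_force: [0.3, -0.6, -0.5]
gripper_width: 0.511
t 18.45 tcp [578.5 -42.1 114.3] x [-0.995  0.103 -0.003] z [ 0.003 -0.001 -1.   ] F [ 0.3 -0.6 -0.5] T [0.01 0.01 0.04] w 44.9 q [ -5.  27. 103.  -0.  51. -89.]
```

View pics/scene8_c280_220.png

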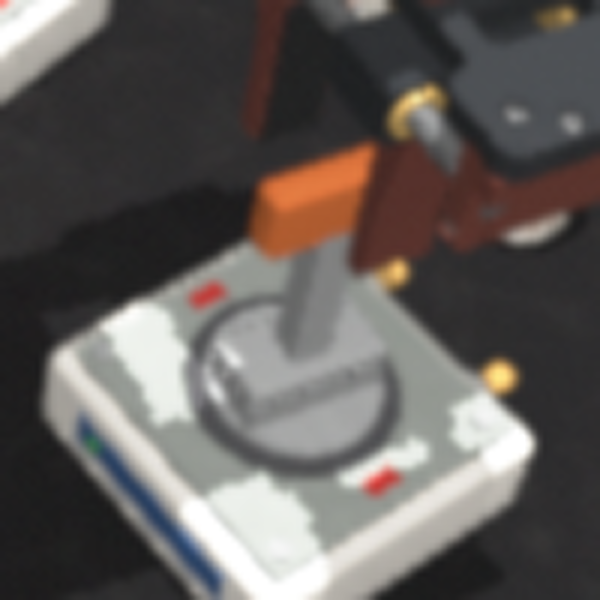

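View pics/wrist8_c170_70.png

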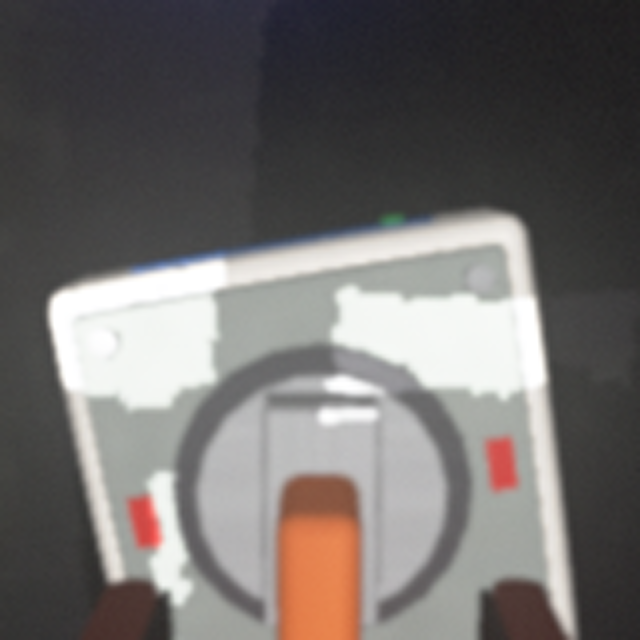

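```bash
python3 -m jog '[[45,[-0.0024,-0.0002,0],[0,0,0]],[45,[-0.0024,-0.0002,0],[0,0,0]],[30,[-0.0024,-0.0002,-0.001],[0,0,0]],[10,[-0.0024,-0.0002,-0.001],[0,0,0]],[5,[-0.0024,-0.0002,-0.001],[0,0,0]]]' 40;python3 -m jog '[[5,[0,0,0],[0,0,0]],[5,[0,0,0],[0,0,0]],[5,[0,0,0],[0,0,0]],[5,[0,0,0],[0,0,0]],[5,[0,0,0],[0,0,0]]]' 40;  python3 - <<'E'
from h import *
show(); need([580.3,-42.4,115],tool(174,0))
E
```

```text
clock: 19.18
eef_pos: [580.3, -42.4, 115.2]
tool_rot: [-180.0, 0.2, 174.1]
ft_force: [-0.3, -0.5, -0.2]
gripper_width: 0.211
clock: 19.8
eef_pos: [580.3, -42.4, 115.2]
tool_rot: [-180.0, 0.2, 174.1]
ft_force: [-0.1, -0.1, 0.8]
gripper_width: 0.132
t 19.8 tcp [580.3 -42.4 115.2] x [-0.995  0.103 -0.003] z [ 0.003 -0.001 -1.   ] F [-0.1 -0.1  0.8] T [-0.09  0.08  0.01] w 11.6 q [ -5.  27. 102.  -0.  51. -89.]
shift [0.0, 0.0, 0.0002] turn [-0.0005, 0.0037, 0.0021] dist 0.2 ang 0.2
```

```bash
python3 -m jog '[[5,[0,0,0],[0,0,0.18]],[5,[0,0,0],[0,0,0.36]],[5,[0,0,0],[0,0,0.54]],[5,[0,0,0],[0,0,0.72]],[5,[0,0,0],[0,0,0.9]]]' 40;python3 -c "
from h import *
show(); need([580.3,-42.4,115.2],tool(90,0))"
```

```text
clock: 20.42
eef_pos: [580.4, -42.4, 115.1]
tool_rot: [179.9, 0.1, 133.3]
ft_force: [-0.3, 0.2, -0.8]
gripper_width: 0.132
t 20.425 tcp [580.4 -42.4 115.1] x [-0.686  0.727 -0.003] z [ 0.003 -0.001 -1.   ] F [-0.3  0.2 -0.8] T [-0.03 -0.09  0.06] w 11.6 q [ -5.  27. 102.  -0.  51. -49.]
shift [0.0, -0.0001, -0.0001] turn [0.0033, 0.0022, 0.9632] dist 0.1 ang 43.3
```

```bash
python3 -m jog '[[5,[0,0,0],[0,0,0.2]],[5,[0,0,0],[0,0,0.4]],[5,[0,0,0],[0,0,0.6]],[5,[0,0,0],[0,0,0.8]],[5,[0,0,0],[0,0,0.96]]]' 40;python3 -c "
from h import *
show(); need([580.3,-42.4,115.2],tool(86,0));save('scene','s9');crop('s9',280,220,380,320,6)"
```

```text
clock: 21.05
eef_pos: [580.6, -42.4, 115.1]
tool_rot: [179.8, 0.0, 90.1]
ft_force: [0.7, -0.5, -0.9]
gripper_width: 0.129
t 21.05 tcp [580.6 -42.4 115.1] x [-0.003  1.    -0.001] z [ 0.003 -0.001 -1.   ] F [ 0.7 -0.5 -0.9] T [-0.07 -0.2   0.11] w 11.4 q [ -5.  27. 102.  -0.  51.  -5.]
shift [-0.0, -0.0005, -0.0001] turn [0.0044, 0.0007, 0.0922] dist 0.4 ang 4.2
```

View pics/s9_c280_220.png

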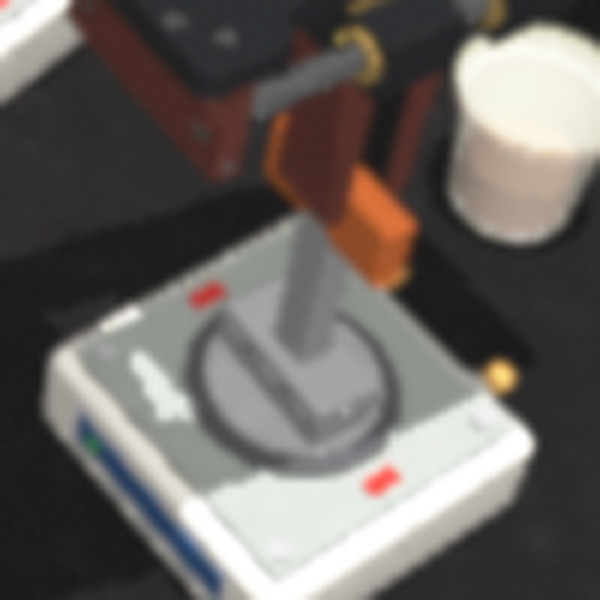

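```bash
python3 -m jog '[[5,[0,0,0],[0,0,0.03]],[5,[0,0,0],[0,0,0.06]],[5,[0,0,0],[0,0,0.092]],[5,[0,0,0],[0,0,0.092]],[5,[0,0,0],[0,0,0.092]]]' 40;python3 -c "
from h import *
show()"
python3 -m jog '[[5,[0,0,0],[0,0,0.03]],[5,[0,0,0],[0,0,0.06]],[5,[0,0,0],[0,0,0.06]],[5,[0,0,0],[0,0,0.06]],[5,[0,0,0],[0,0,0.06]]]' 40;python3 -c "
from h import *
show()"
```

```text
clock: 21.72
eef_pos: [580.4, -42.4, 115.2]
tool_rot: [179.8, 0.0, 86.3]
ft_force: [2.7, -0.5, -1.1]
gripper_width: 0.132
t 21.725 tcp [580.4 -42.4 115.2] x [ 0.065  0.998 -0.   ] z [ 0.003 -0.001 -1.   ] F [ 2.7 -0.5 -1.1] T [-0.01 -0.39  0.01] w 11.6 q [ -5.  27. 102.  -0.  51.  -2.]
clock: 22.35
eef_pos: [580.3, -42.4, 115.2]
tool_rot: [179.8, 0.0, 83.6]
ft_force: [2.2, -0.6, -0.9]
gripper_width: 0.128
t 22.35 tcp [580.3 -42.4 115.2] x [ 0.112  0.994 -0.   ] z [ 0.003 -0.001 -1.   ] F [ 2.2 -0.6 -0.9] T [-0.04 -0.41  0.01] w 11.3 q [ -5.  27. 102.  -0.  51.   1.]
```

```bash
python3 -c "
from h import *
show();save('scene','s10');crop('s10',280,220,380,320,6);save('wrist','w10');crop('w10',170,70,330,230,4);save('top','t10');crop('t10',320,140,385,210,9)"
```

```text
t 22.35 tcp [580.3 -42.4 115.2] x [ 0.112  0.994 -0.   ] z [ 0.003 -0.001 -1.   ] F [ 2.2 -0.6 -0.9] T [-0.04 -0.41  0.01] w 11.3 q [ -5.  27. 102.  -0.  51.   1.]
```

View pics/s10_c280_220.png

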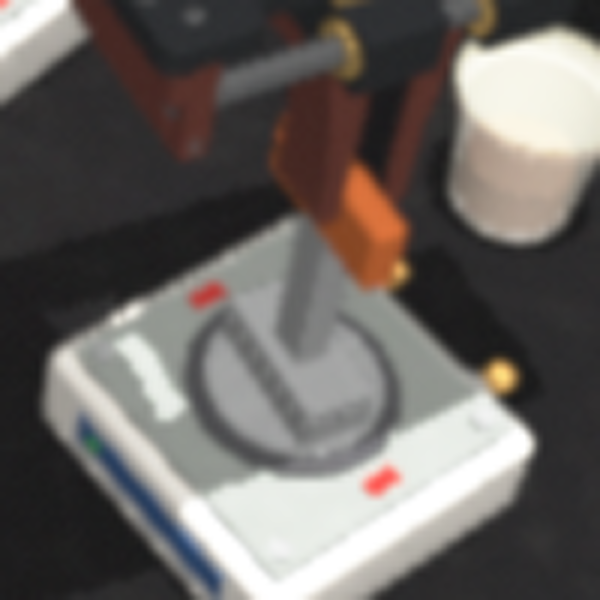

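View pics/w10_c170_70.png

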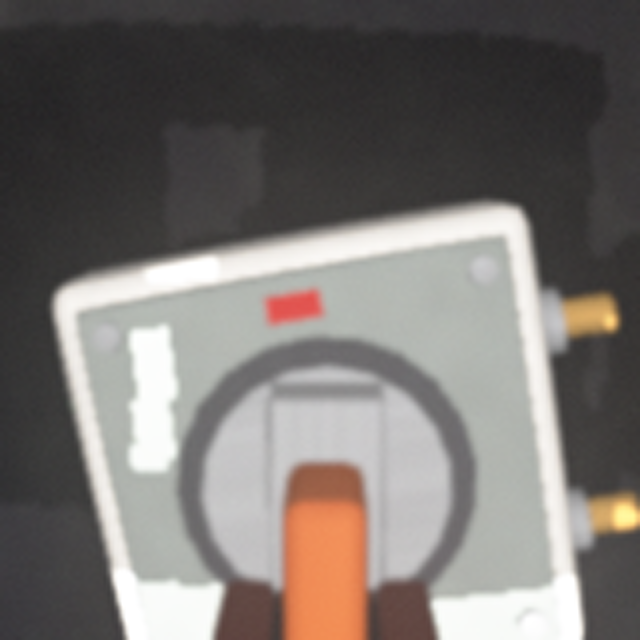

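```bash
python3 -m jog '[[5,[0,0,0],[0,0,-0.06]],[5,[0,0,-0.01],[0,0,-0.06]],[5,[0,0,-0.03],[0,0,-0.06]],[5,[0,0,-0.07],[0,0,-0.06]],[5,[0,0,-0.1],[0,0,-0.06]]]' 40;python3 -c "
from h import *
show();save('scene','s11');crop('s11',280,220,380,320,6);need([500,40,175],tool(90,0))"
```

```text
clock: 23.12
eef_pos: [580.0, -42.4, 192.2]
tool_rot: [179.8, 0.0, 86.2]
ft_force: [0.8, 0.4, -1.9]
gripper_width: 0.134
t 23.125 tcp [580.  -42.4 192.2] x [ 0.066  0.998 -0.001] z [ 0.003 -0.001 -1.   ] F [ 0.8  0.4 -1.9] T [-0.15  0.09 -0.02] w 11.8 q [-5. 21. 99. -0. 60. -2.]
shift [0.1026, -0.1162, 0.0259] turn [0.0097, 0.0011, -0.0841] dist 117.9 ang 3.8
```

View pics/s11_c280_220.png

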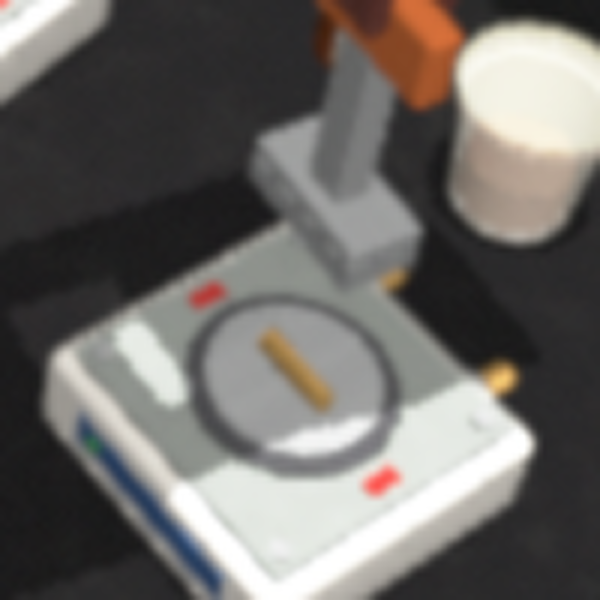

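```bash
python3 -c "
from h import *
need([450,140,170],tool(90,0))"; python3 -m jog '[[5,[0.05,-0.05,0],[0,0,0]],[5,[0.1,-0.1,0],[0,0,0]],[5,[0.16,-0.13,0],[0,0,-0.04]],[5,[0.2,-0.16,0],[0,0,-0.08]],[5,[0.23,-0.187,0.03],[0,0,-0.084]]]' 40;python3 -c "
from h import *
show();need([450,140,69],tool(90,0))"
```

```text
shift [0.2313, -0.1915, 0.0319] turn [0.0097, 0.0011, -0.0841] dist 226.5 ang 3.8
clock: 23.8
eef_pos: [451.7, 140.5, 168.6]
tool_rot: [179.6, -0.0, 90.1]
ft_force: [0.0, 0.7, -2.8]
gripper_width: 0.131
t 23.8 tcp [451.7 140.5 168.6] x [-0.001  1.     0.   ] z [ 0.006  0.    -1.   ] F [ 0.   0.7 -2.8] T [-0.08  0.06  0.  ] w 11.5 q [ 16.  14. 114.  -0.  52.  16.]
shift [-0.0007, -0.0032, 0.1328] turn [0.0081, -0.0006, 0.0016] dist 99.6 ang 0.4
```

```bash
python3 -m jog '[[5,[0,0,0.04],[0,0,0]],[5,[0,0,0.08],[0.008,0,0]],[5,[0,0,0.11],[0.008,0,0]],[5,[0,0,0.127],[0.008,0,0]],[5,[0,0,0.1325],[0.008,0,0]]]' 40;python3 -m jog '[[5,[0,0,0.001],[0,0,0]],[5,[0,0,0.002],[0,0,0]],[5,[0,0,0.003],[0,0,0]],[5,[0,0,0.004],[0,0,0]],[5,[0,0,0.004],[0,0,0]]]' 40;python3 -c "
from h import *
show()"
```

```text
clock: 24.42
eef_pos: [451.4, 138.7, 67.5]
tool_rot: [-179.7, 0.1, 90.0]
ft_force: [0.4, -0.0, -1.2]
gripper_width: 0.133
clock: 25.05
eef_pos: [452.3, 139.0, 65.6]
tool_rot: [-179.9, 0.0, 90.0]
ft_force: [-1.5, -0.1, 6.2]
gripper_width: 0.134
t 25.05 tcp [452.3 139.   65.6] x [-0.001  1.    -0.   ] z [-0.002 -0.    -1.   ] F [-1.5 -0.1  6.2] T [-0.14  0.31 -0.  ] w 11.8 q [ 16.  24. 117.   0.  39.  16.]
```

In contact with the table; release and retreat upward.

```bash
python3 -m jog '[[15,[0,0,0],[0,0,0]],[30,[0,0,0],[0,0,0]],[50,[0,0,0],[0,0,0]],[50,[0,0,0],[0,0,0]],[50,[0,0,0],[0,0,0]]]' 30;python3 -m jog '[[50,[0,0,-0.03],[0,0,0]],[50,[0,0,-0.08],[0,0,0]],[50,[0,0,-0.14],[0,0,0]],[50,[0,0,-0.2],[0,0,0]],[50,[0,0,-0.2],[0,0,0]]]' 30;python3 -m jog '[[50,[-0.08,0,0],[0,0,0]],[50,[0.1,0.0,0],[0,0,0]],[50,[0.16,0,0],[0,0,0]],[50,[0.2,0,0],[0,0,0]],[50,[0.2,0,0],[0,0,0]]]' 30; python3 -c "
from h import *
show();save('scene','s12');save('top','t12');crop('t12',225,135,385,245,5)"
```

```text
clock: 25.68
eef_pos: [451.7, 138.8, 64.7]
tool_rot: [-179.8, 0.0, 90.0]
ft_force: [-0.0, -0.4, -0.4]
gripper_width: 0.559
clock: 26.3
eef_pos: [454.5, 139.6, 218.1]
tool_rot: [179.8, -0.1, 90.0]
ft_force: [-0.9, -0.6, 0.4]
gripper_width: 0.571
clock: 26.92
eef_pos: [451.4, 291.1, 213.3]
tool_rot: [-179.7, 0.1, 90.2]
ft_force: [-0.2, -0.5, -0.2]
gripper_width: 0.572
t 26.925 tcp [451.4 291.1 213.3] x [-0.003  1.    -0.001] z [-0.005 -0.001 -1.   ] F [-0.2 -0.5 -0.2] T [-0.06  0.04  0.01] w 50.3 q [ 31.  16. 103.   0.  61.  31.]
```

View pics/s12.png

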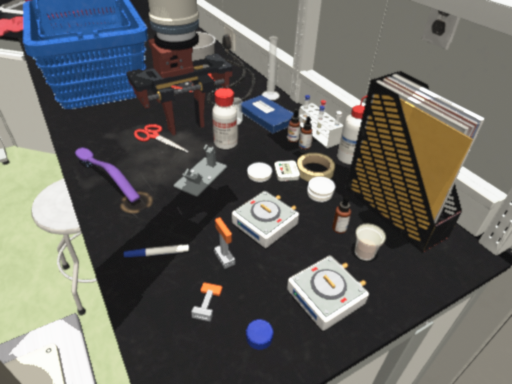

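View pics/t12_c225_135.png

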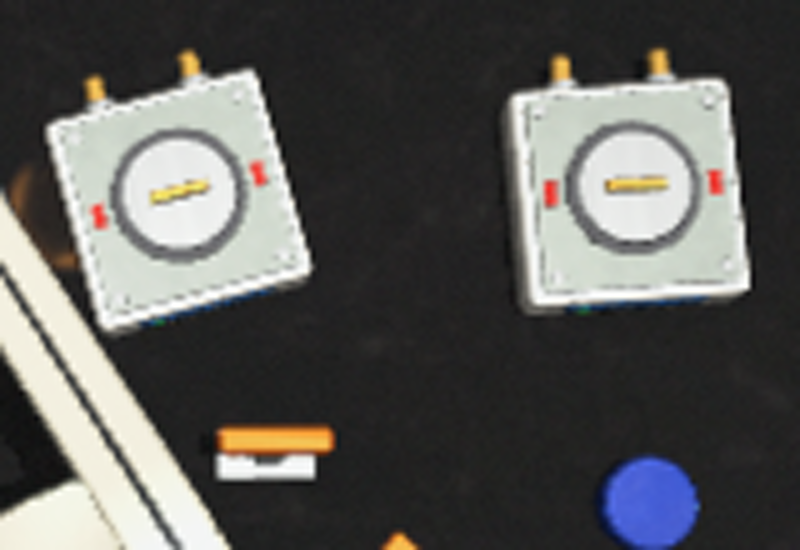

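Both bars are in line with their red marks, the key stands upright at about (451, 139), and the arm is clear. The dish, cap and bottle are where they were.

```bash
python3 -c "
from h import *
print(bot.sign_off())"
```

```text
the job is handed in; nothing more can be done
None
```

I turned the open screw on the right-hand module to its locked position with the larger T-key, and the job is handed in at about 27 s of the 61 s.

- **Extra step:** I meant to place the key on the screw straight from the rest grip. With the tool tilted 45° outward there, wrist joint 5 ran up against its lower limit. I stood the key on the worktop first, took it again with the gripper pointing down, and then seated it on the bar.
- **Turning:** I let go of the key on the bar for over half a second, then gripped it again pointing down. I turned it about 90° clockwise, and lifted it off.
- **Last pictures:** Both brass bars are in line with their red marks. The key stands upright at about (451, 139) mm, roughly 130 mm or more from both modules and 280 mm from the rest. The dish, blue cap and amber bottle look unmoved by eye, and the gripper is well clear.
- **Not confirmed:** The moment reading never rose to show the screw reaching its stop. I judged it locked from the bar's alignment with the marks.
- **Slip on the way:** I typed one sideways correction with the wrong sign while lowering the key onto the screw, about 1 mm off, and put it right before the key touched.

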